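# Set the cooker's safety timer to 40 minutes, then turn its key switch and hold it

## Robot

A 6-joint arm with a two-finger parallel gripper is mounted at the origin on a cart in front of the work surface, level with it; the furniture and walls round the work are solid. World frame = base frame: x ahead of the robot, y to its left, z up, the work surface at z = 0. Lengths are in m, angles in rad, forces in N, time in s.
With the tool pointing down it reaches from about 0.3 to 0.775 m from the base axis. Payload 14.6 kg.
Tool frame: the origin (TCP) lies at the centre of the arm's flange, where the gripper is bolted on; the fingertips stand 199 mm ahead of it and the grasp point (between the pads) lies ctrl.tcp_to_grasp ahead of it (ctrl.tcp_to_grasp is the distance from the TCP to the grasp point, in m); z points along the fingers, y is the line along which they close (so a half turn about z gives the same grasp; the last joint's range is limited). The gripper opens to 94 mm and grips with 3 to 60 N. Pads are 16 mm wide; open, the fingers measure 119 mm over their backs; the gripper's body (75 mm by 177 mm) begins 78 mm behind the grasp point.
Start: joints at [-1.189, 0.3, 1.521, -0, 1.321, -0.067], TCP at [0.239, -0.496, 0.405] pointing down, gripper open.
Joint ranges: [-3.03, 3.03], [-0.79, 2.21], [0.23, 2.52], [-1.04, 4.18], [0, 3.07], [-2.55, 2.55]. Speed limits (rad/s): [2.22, 2.22, 2.57, 3.14, 3.14, 3.14].

## Interface

Orientations are given as [roll, pitch, yaw] about the fixed x, y, z axes, in that order (R = Rz(yaw) Ry(pitch) Rx(roll)).
In Python, from station import ctrl gives the robot as it stands. The module is installed in compiled form; this text tells all that it offers.
- The arm moves only by the shell command python3 -m jog 'ROWS' [OPENING] [FORCE]. ROWS is JSON, a list of rows, each a list of 6 numbers: the shift along the tool's x, y, z in cm, then the turn, a rotation vector about the tool's x, y, z in rad. In form: [[tx, ty, tz, ax, ay, az], ...]. A call has 1 to 8 rows; each row is the pose to reach, as a shift and turn from the pose commanded when the call began, along the tool's axes at that moment; what a row does not reach only later rows make up. A row lasts 1/10 s, in which the tool goes at most 50 mm and 8.59 degrees, less where a joint would pass 70% of its speed; a pose out of reach is approached as far as the arm can. A call with a gripper value outside its range is refused whole. OPENING is the opening in per cent of the stroke, from 0 (shut) to 100 (fully open), set as the call begins (- or left out, the last holds). The fingers move at their own pace and stop on an object; FORCE is the grip in N (left out, the last holds). Time passes only in rows, so rows that repeat a pose let the fingers close. It gives the time, the measured TCP pose, the force, the opening and the grip force at its end, in the units of the state.
- ctrl.get_obs(): the state, without advancing time (a new reading comes with each control period).
- ctrl.camera(name): name is "scene" or "top"; returns a dict with "img" (480x640x3 uint8, blue, green, red), "intrinsics" (3x3 intrinsics, pixels), "R" (3x3) and "t" (3): a world point X has camera coordinates R X + t. Camera axes: x right, y down, z forward; pixel columns grow to the right and rows downward; lengths in m; the calibration is good to about 2 mm. A picture is of the moment at which its call begins. There is no depth.
- ctrl.hand_in(): hands the job in; it is judged then, once.
The state is a dict: "time_s": time; "qpos": joint angles; "joint_vel": joint speeds; "tau": joint torques, N m; "ee_pos": TCP position; "eef_rot": TCP orientation; "force": force on the tool from outside, world axes, zero at the start; "moment": the same for the moment, N m; "grip_width": finger opening in m; "grip_force": force on a finger pad.
Only numpy, scipy, OpenCV 4.12 (cv2) and the standard library are available. Lean on these libraries where they do the work, as an engineer would, in place of code of your own. Each camera call takes 0.05 s, during which the arm holds its last target. There are 200 camera calls.

## Task

The gas cooker is fed through the safety timer, the low sloping box on the worktop, and you are to switch the supply on for someone about to cook. First turn the timer's dial clockwise to 40 minutes (the scale runs from 0 to 60, a long mark every ten); then take the cooker key, the one with the wide rectangular black head, out of the wooden block, push it fully home in the timer's key switch without forcing it, wiggling it past the sticky pins, and turn it a quarter turn clockwise to its stop. The switch springs back when let go, so finish still gripping the key and holding it turned, with the dial left at 40; leave the round-headed window key in the block and do not knock or shift the other things.

Things in the scene. Friction and masses are not known exactly. Their poses are not given: they have to be found in the camera images.
- cooker_timer: Fixed white metal case with grey end cheeks, 138 deep (x) x 210 wide (y), 39 high in front and 74 behind, on the worktop right of the middle; place and yaw vary. Origin: centre of its underside; x to its back, y to its left, z up. Sloping panel on top: dial on the left half, key switch on the right half, 100 mm apart.
- timer_panel: The case's fixed aluminium panel, sloping 15 degrees up towards the back. Origin: middle of its upper face, 56 mm above the case's origin; z is its normal, x up the slope to the back edge, y to the left. Two pilot lamps 7 tall stand on it near the back edge, at y = +4 and -16 mm.
- minutes_dial (a joint): Angle of the dial, rad: 0 = pointer at the first long mark (0 minutes, front left), growing clockwise seen from above, 0.0785 a minute, to 4.712 = 60 minutes (front right). 30 minutes points to the back edge; 40 is 3.142, the fifth long mark. Friction 0.035 N m, no detents, stays where left. Starts between 8 and 24 minutes.
- dial_grip (a point): Point on the dial's axis inside its black finger bar, 17 mm above the panel. z: the panel's normal and dial's axis; x: along the bar to its pointer end (white line), turning with the dial. The bar is 39 long (x), 12 thick (y), from 10 mm below this point to 8 above it; under it is a disc of diameter 43, its top 10 mm below this point.
- keyhole (a point): Middle of the keyway's mouth, 1.5 mm above the panel; z out of it along the panel's normal, x along the slot. Slot 16 (x) x 7 (y), 33 deep, turning with the cylinder; at rest x points to the panel's back edge. A steel collar, diameter 39, rises 3 mm round it. Sprung round pins 10, 17 and 24 mm deep catch the tip: up to 25 N straight, half that if twisted to and fro by 0.1 rad.
- key_cylinder (a joint): Angle of the key cylinder, rad: 0 = at rest, growing clockwise seen from above the panel, stop at 1.571 (a quarter turn). A spring turns it back (0.016 N m at rest, 0.08 at the stop). The key has play in the slot, so the hand must turn some 5 to 15 degrees farther than the cylinder.
- cooker_key: Loose key, 64 long, about 40 g, blade down in one of the block's two slots (which one varies). Origin: middle of the blade's tip; z to its head, x across its width. Blade 14 (x) x 5 (y), 30 long, both ways round alike, tip tapered over 5 mm; a shoulder 20 x 9 at z = 30 to 34 rests on the block, or on the keyway's mouth when fully home (origin 30 deep).
- key_head (a point): Middle of the cooker key's head, 49 mm above its tip (key axes): a flat black rectangle 34 wide (x), 30 tall (z), 9 thick (y), to be gripped by its flat faces.
- window_key: The other key in the block: same blade, but a small round brass head, diameter 24, 6 thick. Stays in the block.
- key_block: Fixed wooden block, 56 (x) x 130 (y), 40 high, left of the middle; place and yaw vary. Origin: centre of its underside. Two slots 16 (along y) x 7 mm, 34 deep, in its top at y = +33 and -33 mm; the keys' long sides stand along its y and draw straight up.
- cup: pink mug, 101 tall, origin under its middle, on the worktop near the microwave. Bystander, loose.
- butter_dish: cream covered butter dish, 92x165x72, behind the key block. Bystander, loose.
- salt_shaker: glass shaker with white filling and a domed metal cap, diameter 44, 90 tall, between the timer and the key block, towards the robot. Bystander, loose.
- pepper_shaker: same shape of shaker with grey filling, by the cooker. Bystander, loose.
- peeler: vegetable peeler, 170x25x18, lying at the front edge of the worktop. Bystander, loose.
- tumbler: empty drinking glass, diameter 81, 91 tall, at the left. Bystander, loose.

How it is judged:
On the way, in this order (a step that is already met when the one before it is completed fails the run):
1. the dial stands at 40 minutes (within 2) while the key switch is at rest and the cooker key still out of it (value of joint minutes_dial between 2.98451 and 3.29867 rad and value of joint key_cylinder below 0.2 rad and distance between cooker_key and keyhole above 0.05 m), for 0.3 s.
2. the cooker key is fully home in the key switch, not yet turned (z of cooker_key in the frame of keyhole below -0.0275 m and x of cooker_key in the frame of keyhole between -0.003 and 0.003 m and y of cooker_key in the frame of keyhole between -0.003 and 0.003 m and angle between the z axis of cooker_key and the z axis of keyhole, either way round below 0.15 rad and value of joint key_cylinder below 0.5 rad), for 0.1 s.
3. the key has turned the switch a quarter turn to its stop (z of cooker_key in the frame of keyhole below -0.0275 m and x of cooker_key in the frame of keyhole between -0.003 and 0.003 m and y of cooker_key in the frame of keyhole between -0.003 and 0.003 m and angle between the z axis of cooker_key and the z axis of keyhole, either way round below 0.15 rad and value of joint key_cylinder above 1.4 rad), for 0.3 s.
At the end, for the whole second after the job is handed in: The dial stands at 40 minutes within 2; the cooker key is fully home in the key switch (within 2.5 mm of the shoulder's seat, in line with the keyway); the switch is turned to its quarter-turn stop (at least 1.40 of 1.57 rad) and the fingers still grip the key, holding it there against the spring (all of step 3 and value of joint minutes_dial between 2.98451 and 3.29867 rad and contact force between the fingers and cooker_key above 2 N); the arm keeps its last pose, push and grip.
It fails at once if the window key is pulled out or shifted (distance of window_key from where it was at the start of the episode above 0.015 m).
It fails at once if the key is forced into the switch (over 80 N) (contact force between cooker_key and cooker_timer above 80 N and value of joint key_cylinder below 0.3 rad).
It fails at once if one of the other loose things is knocked or shifted by more than 3 cm (distance of any of cup, butter_dish, salt_shaker, pepper_shaker, peeler, tumbler from where it was at the start of the episode above 0.03 m).
It also fails if it takes over 72 s, if anything falls off the work surface, if the arm or the gripper's body presses on something with over 40 N, if the wrist force passes 120 N, or if a joint passes its speed limit or range.

## Working session

There is one attempt and no reset: what is moved stays moved. The work goes in short steps, Python scripts to look and compute and a shell command to move; the robot and the scene stay as the last step left them, time stands still between calls to the robot, and variables do not carry over. Pictures are saved under pics/ and viewed, at most 10 in all, crops included, and the job is handed in when it is done.

```bash
mkdir -p pics; python3 - <<'E'
from station import ctrl
import cv2,numpy as np
o=ctrl.get_obs();print({k:np.round(v,3) for k,v in o.items()},ctrl.tcp_to_grasp)
for n in("scene","top"):
    c=ctrl.camera(n);cv2.imwrite(f"pics/{n}0.png",c["img"]);print(n,c["intrinsics"],c["R"],c["t"])
E
```

```text
{'time_s': np.float64(0.0), 'qpos': array([-1.189,  0.3  ,  1.522,  0.   ,  1.321, -0.067]), 'joint_vel': array([ 0.   , -0.   ,  0.001,  0.002,  0.   ,  0.   ]), 'tau': array([ 1.0000e-03, -5.3181e+01, -3.5274e+01,  7.1000e-02,  2.4000e-02,
       -0.0000e+00]), 'ee_pos': array([ 0.239, -0.496,  0.404]), 'eef_rot': array([-3.14 , -0.   ,  0.449]), 'force': array([-0.117,  0.26 ,  0.473]), 'moment': array([-0.031, -0.02 , -0.05 ]), 'grip_force': np.float64(0.0), 'grip_width': np.float64(0.094)} 0.1804
scene [[508.49195394   0.         323.33491417]
 [  0.         508.49195394 237.78876107]
 [  0.           0.           1.        ]] [[-0.87211979 -0.48867284  0.02461544]
 [-0.29152348  0.4785525  -0.82825211]
 [ 0.39296453 -0.72951104 -0.55981472]] [0.47485031 0.17568724 1.08245281]
top [[460.44714291   0.         312.28403968]
 [  0.         460.44714291 238.25625982]
 [  0.           0.           1.        ]] [[-0.0244519  -0.9994598   0.02195932]
 [-0.98921393  0.02101623 -0.14496244]
 [ 0.14442263 -0.02526708 -0.98919345]] [0.04563862 0.52363477 1.01081929]
```

View pics/scene0.png

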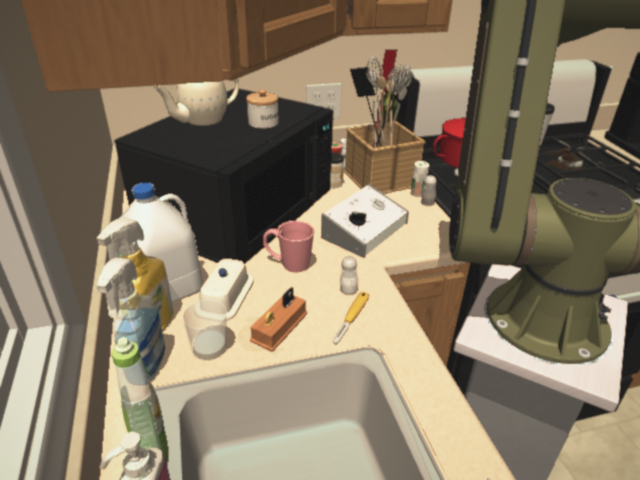

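View pics/top0.png

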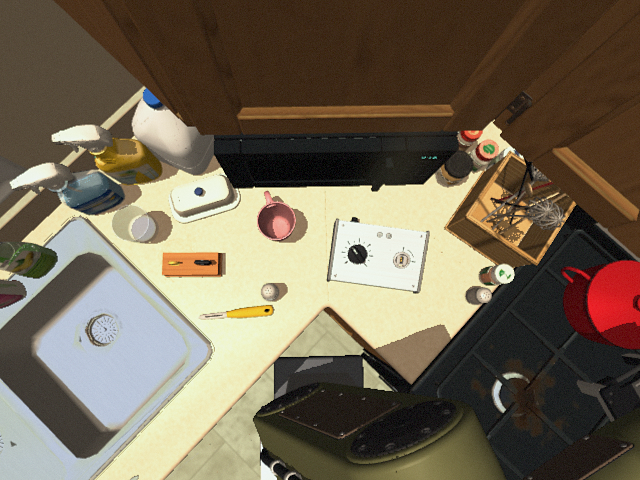

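The scene picture shows the timer at about (365,218) and the block at (279,320) with the black key on its right. In the top view the dial is near (357,254), the key switch near (402,259) and the cooker key near (205,262). I'll enlarge both areas.

```bash
python3 - <<'E'
import cv2,numpy as np
t=cv2.imread("pics/top0.png");s=cv2.imread("pics/scene0.png")
a=cv2.resize(t[210:300,320:440],(600,450),interpolation=cv2.INTER_CUBIC)[:, :]
cv2.imwrite("pics/c1.png",a)
b=cv2.resize(t[240:290,155:235],(400,250),interpolation=cv2.INTER_CUBIC)
d=cv2.resize(s[280:355,245:315],(400,428),interpolation=cv2.INTER_CUBIC)
e=np.zeros((428,800,3),np.uint8);e[:250,:400]=b;e[:,400:]=d
cv2.imwrite("pics/c2.png",e)
E
```

```text
(no output)
```

View pics/c1.png

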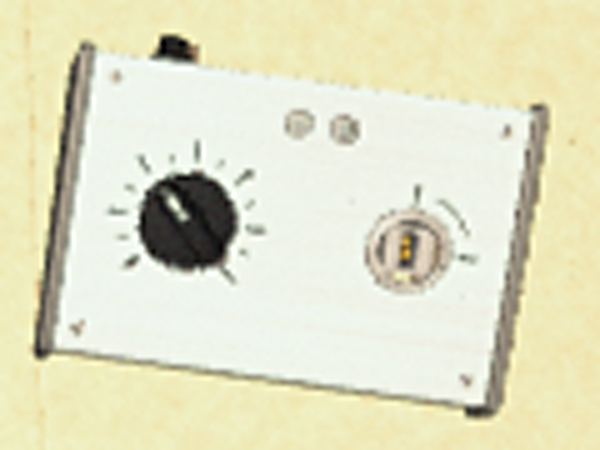

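View pics/c2.png

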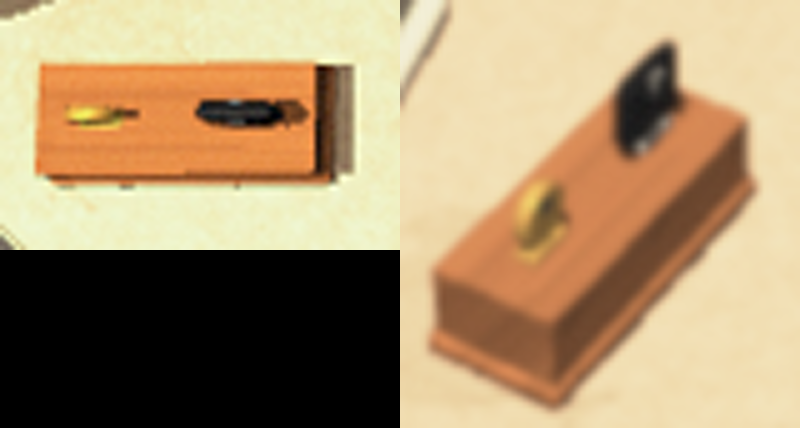

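Crop 1: the dial centre is at about (187,222) in the crop. Its white pointer goes up-left at about (175,203), just before the 20-minute mark. The keyway gold is at (405,248). Crop 2: the black cooker key stands in the block's right (-y) slot and the brass window key in the left one. Next I'll measure these in both views.

```bash
cat > h.py <<'E'
import numpy as np,cv2
from station import ctrl
from scipy.spatial.transform import Rotation as Ro
def ray(c,p):
    d=c["R"].T@np.linalg.inv(c["intrinsics"])@[p[0],p[1],1.];return -c["R"].T@c["t"],d
def onplane(c,p,p0,n):
    o,d=ray(c,p);return o+d*(np.dot(np.array(p0)-o,n)/np.dot(d,n))
def onz(c,p,z): return onplane(c,p,[0,0,z],np.array([0,0,1.]))
def tri(c1,p1,c2,p2):
    o1,d1=ray(c1,p1);o2,d2=ray(c2,p2);s=np.linalg.lstsq(np.c_[d1,-d2],o2-o1,rcond=None)[0]
    a,b=o1+d1*s[0],o2+d2*s[1];return (a+b)/2,np.linalg.norm(a-b)
def proj(c,X):
    q=c["intrinsics"]@(c["R"]@np.array(X)+c["t"]);return q[:2]/q[2]
def blob(m,x0,y0,x1,y1,k=0):
    s=m[y0:y1,x0:x1].astype(np.uint8)
    n,l,st,ce=cv2.connectedComponentsWithStats(s)
    i=1+np.argmax(st[1:,4]);cn=cv2.findContours((l==i).astype(np.uint8),0,1)[0][0]+[x0,y0]
    return ce[i]+[x0,y0],st[i,4],cn
E
python3 - <<'E'
from h import *
T=ctrl.camera("top");S=ctrl.camera("scene")
np.set_printoptions(precision=4,suppress=True)
t=T["img"].astype(int);s=S["img"].astype(int)
print("cams",ray(T,(0,0))[0],ray(S,(0,0))[0])
hs=cv2.cvtColor(T["img"],cv2.COLOR_BGR2HSV);hS=cv2.cvtColor(S["img"],cv2.COLOR_BGR2HSV)
# panel
w=(hs[...,1]<40)&(hs[...,2]>200)
c,a,cn=blob(w,315,205,445,305);hull=cv2.convexHull(cn)
q=cv2.approxPolyDP(hull,6,True)[:,0];print("panel",a,q)
# dial dark, in both
for C,hh,box,n in((T,hs,(335,235,380,275),"T"),(S,hS,(340,205,372,230),"S")):
    c,a,cn=blob(hh[...,2]<90,*box);print(n,"dial",c,a,cv2.minAreaRect(cn))
# key head dark
for C,hh,box,n in((T,hs,(190,255,220,272),"T"),(S,hS,(278,285,300,312),"S")):
    c,a,cn=blob(hh[...,2]<75,*box);print(n,"key",c,a,cv2.minAreaRect(cn))
# block top orange
o=(hs[...,0]<14)&(hs[...,1]>120)&(hs[...,2]>165)
c,a,cn=blob(o,150,240,235,290);print("block",c,a,cv2.minAreaRect(cn),cv2.approxPolyDP(cv2.convexHull(cn),4,True)[:,0].tolist())
# collar (low value vs panel) 
g=hs[...,2]<225
c,a,cn=blob(g,390,247,415,271);print("collar",c,a,cv2.minEnclosingCircle(cn),cv2.fitEllipse(cn))
g=(hs[...,1]>110)&(hs[...,2]>60)
c,a,cn=blob(g,393,250,411,269);print("gold",c,a)
E
```

```text
cams [0.3731 0.0601 1.0748] [0.04   0.9376 0.7398]
panel 4634 [[339 220]
 [425 232]
 [416 290]
 [331 279]]
T dial [357.0775 254.0923] 271 ((357.0, 254.0), (18.0, 18.0), 90.0)
S dial [357.42 218.56] 150 ((357.5, 218.5), (11.0, 15.0), 90.0)
T key [202.8143 262.0571] 70 ((202.5, 262.0), (4.0, 17.0), 90.0)
S key [287.381 297.419] 105 ((287.59832763671875, 297.0819396972656), (8.194360733032227, 16.772830963134766), 39.80556869506836)
block [188.2703 264.4502] 873 ((189.5, 263.5), (21.0, 55.0), 90.0) [[217, 253], [216, 274], [162, 274], [163, 253]]
collar [401.9786 259.6581] 234 ((403.28125, 258.3125), 11.335410118103027) ((402.3048400878906, 258.9864196777344), (18.400814056396484, 19.47270393371582), 52.249755859375)
gold [400.625 259.375] 8
```

```bash
python3 - <<'E'
from h import *
T=ctrl.camera("top");S=ctrl.camera("scene")
np.set_printoptions(precision=4,suppress=True)
q=[(339,220),(425,232),(416,290),(331,279)]
P=[onz(T,p,z) for p,z in zip(q,(.074,.074,.039,.039))];print("corners",np.array(P))
c=np.mean(P,0);l=(P[0]+P[3])/2;r=(P[1]+P[2])/2;y=(l-r)[:2];print("c",c,"w",np.linalg.norm(y),"d",np.linalg.norm((P[0]+P[1]-P[2]-P[3])[:2]/2))
def frame(yaw): 
    return Ro.from_euler("z",yaw).as_matrix()@Ro.from_euler("y",-np.radians(15)).as_matrix()
yaw=np.arctan2(-y[0],y[1]);print("yaw corners",np.degrees(yaw))
for it in range(3):
    R=frame(yaw);n=R[:,2];p0=np.array([c[0],c[1],.056])
    D=onplane(T,(357.08,254.09),p0+n*.012,n); K=onplane(T,(402.2,259.1),p0+n*.003,n)
    d=(D-K);d-=n*(d@n);yaw=np.arctan2(-d[0],d[1]);print("yaw",np.degrees(yaw),"D",D,"K",K,np.linalg.norm(d))
print("panel coords",R.T@(D-p0),R.T@(K-p0))
X,e=tri(T,(202.8,262.06),S,(287.4,297.4));print("key",X,e,"onz.074",onz(T,(202.8,262.06),.074))
B=[onz(T,p,.04) for p in [(217,253),(216,274),(162,274),(163,253)]];print("block",np.array(B),np.mean(B,0))
X,e=tri(T,(357.08,254.09),S,(357.4,218.5));print("dial tri",X,e)
# other pixels
for p in ((177,203),(187,222),(197,150),(405,248)):
    u=(320+(p[0]+.5)/5-.5,210+(p[1]+.5)/5-.5);print(p,R.T@(onplane(T,u,p0+n*(.025 if p[0]==177 else 0),n)-p0)*1000)
print("salt",onz(T,(270,291),.045), proj(S,K), proj(S,D))
E
```

```text
corners [[ 0.5588 -0.0255  0.074 ]
 [ 0.5279 -0.2153  0.074 ]
 [ 0.4018 -0.1966  0.039 ]
 [ 0.4309 -0.0061  0.039 ]]
c [ 0.4799 -0.1109  0.0565] w 0.19248676787816757 d 0.12838634937729845
yaw corners -8.962769694291605
yaw -8.351103243494146 D [ 0.4828 -0.0635  0.0672] K [ 0.4703 -0.1648  0.0588] 0.10194735405466834
yaw -8.331176099526305 D [ 0.4828 -0.0635  0.0674] K [ 0.4703 -0.1648  0.0587] 0.10201666924996267
yaw -8.330524464755351 D [ 0.4828 -0.0635  0.0674] K [ 0.4703 -0.1648  0.0587] 0.10201894158527308
panel coords [-0.0009  0.0473  0.012 ] [-0.0009 -0.0547  0.003 ]
key [0.4741 0.2769 0.0587] 0.0011322499194296818 onz.074 [0.4721 0.2734 0.074 ]
block [[0.4952 0.249  0.04  ]
 [0.448  0.251  0.04  ]
 [0.4508 0.3709 0.04  ]
 [0.4979 0.3697 0.04  ]] [0.473  0.3102 0.04  ]
dial tri [ 0.4833 -0.0639  0.0638] 0.00029263274373132633
(177, 203) [ 8.8288 54.293  25.    ]
(187, 222) [-2.3519 46.2268  0.    ]
(197, 150) [30.2692 46.1275  0.    ]
(405, 248) [ -1.951  -51.8371   0.    ]
salt [0.4072 0.1306 0.045 ] [378.375  204.4229] [357.6647 217.4388]
```

```bash
cat >> h.py <<'E'
np.set_printoptions(precision=4,suppress=True)
YAW=-0.150
PAN=(Ro.from_euler("z",YAW)*Ro.from_euler("y",-np.radians(15))).as_matrix()
N=PAN[:,2]
D17=np.array([.4828,-.0635,.0674])+.005*N
def tool(a):  # on panel; a = angle of tool x left of panel x
    x=np.cos(a)*PAN[:,0]+np.sin(a)*PAN[:,1];return np.c_[x,np.cross(-N,x),-N]
def go(G,Rt,cmd=None):
    """rows from the present pose to put the grasp point at G with rotation Rt"""
    o=ctrl.get_obs();R0=Ro.from_euler("xyz",o["eef_rot"]).as_matrix()
    P=np.array(G)-Rt[:,2]*ctrl.tcp_to_grasp;d=R0.T@(P-o["ee_pos"])
    rv=Ro.from_matrix(R0.T@Rt).as_rotvec()
    print("row",np.round(np.r_[d*100,rv],3).tolist(),"n",max(np.linalg.norm(d)/.05,np.linalg.norm(rv)/.15),"t",o["time_s"],"TCP",P)
E
python3 -c "
from h import *
go(D17+N*.09,tool(np.radians(36)))"
```

```text
row [34.856, -32.346, 7.117, -0.151, 0.214, -0.029] n 9.61630363685624 t 0.3 TCP [ 0.4123 -0.0528  0.3334]
```

```bash
R='[34.86,-32.35,7.12,-0.151,0.214,-0.029]'; python3 -m jog '[[34.86,-32.35,7.12,-0.151,0.214,-0.029],[34.86,-32.35,7.12,-0.151,0.214,-0.029],[34.86,-32.35,7.12,-0.151,0.214,-0.029],[34.86,-32.35,7.12,-0.151,0.214,-0.029],[34.86,-32.35,7.12,-0.151,0.214,-0.029],[34.86,-32.35,7.12,-0.151,0.214,-0.029],[34.86,-32.35,7.12,-0.151,0.214,-0.029],[34.86,-32.35,7.12,-0.151,0.214,-0.029]]' 40 20
python3 -c "
from h import *
go(D17+N*.09,tool(np.radians(36)))"
```

```text
time_s: 1.1
ee_pos: [0.3833, -0.1253, 0.3454]
eef_rot: [2.984, -0.212, 0.494]
force: [0.8, -0.8, -0.3]
grip_width: 0.0379
grip_force: 0.0
row [5.61, -5.321, 1.623, 0.001, -0.001, -0.001] n 1.5800370290752013 t 1.1 TCP [ 0.4123 -0.0528  0.3334]
```

```bash
python3 -m jog '[[5.6,-5.3,1.6,0,0,0],[5.6,-5.3,1.6,0,0,0],[5.6,-5.3,1.6,0,0,0],[5.6,-5.3,1.6,0,0,0]]'
python3 - <<'E'
from h import *
go(D17+N*.011,tool(np.radians(36)))
T=ctrl.camera("top");S=ctrl.camera("scene")
a=cv2.resize(T["img"][200:300,310:440],(520,400),interpolation=2);b=cv2.resize(S["img"][130:240,320:400],(280,385),interpolation=2)
e=np.zeros((400,800,3),np.uint8);e[:,:520]=a;e[:385,520:]=b;cv2.imwrite("pics/d1.png",e)
E
```

```text
time_s: 1.5
ee_pos: [0.4121, -0.0548, 0.3336]
eef_rot: [2.985, -0.211, 0.496]
force: [0.1, 0.2, 0.2]
grip_width: 0.0375
grip_force: 0.0
row [0.109, -0.168, 7.914, -0.0, 0.0, 0.001] n 1.5833368449996743 t 1.5 TCP [ 0.4325 -0.0559  0.2571]
```

View pics/d1.png

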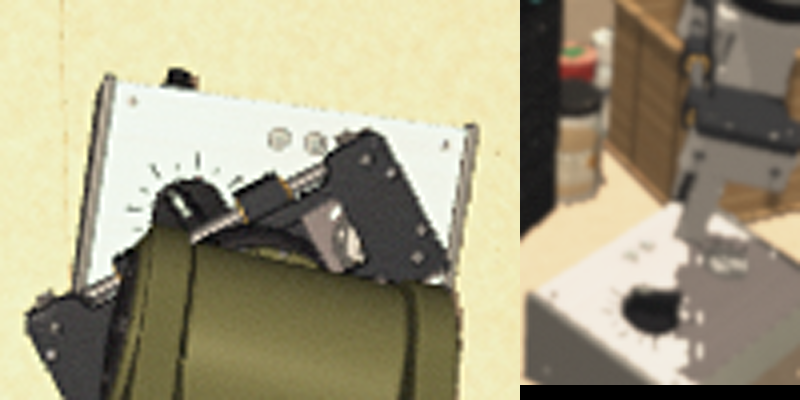

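The gripper stands over the dial and its closing line is square to the bar: pointer at (180,203), finger axis running from (40,305) to (370,150). I'll go down now.

```bash
python3 -m jog '[[0.1,-0.15,3,0,0,0],[0.1,-0.15,5,0,0,0],[0.1,-0.15,6.5,0,0,0],[0.1,-0.15,7.3,0,0,0],[0.1,-0.15,7.8,0,0,0],[0.1,-0.15,7.8,0,0,0]]' && python3 -m jog '[[0,0,0,0,0,0],[0,0,0,0,0,0],[0,0,0,0,0,0],[0,0,0,0,0,0],[0,0,0,0,0,0]]' 0 12
```

```text
time_s: 2.2
ee_pos: [0.4322, -0.0567, 0.2582]
eef_rot: [2.985, -0.211, 0.494]
force: [0.8, -0.8, 0.2]
grip_width: 0.0375
grip_force: 0.0
time_s: 2.7
ee_pos: [0.4324, -0.0565, 0.2587]
eef_rot: [2.984, -0.212, 0.495]
force: [-0.5, -5.1, 2.1]
grip_width: 0.012
grip_force: 11.9
```

```bash
python3 -m jog '[[0,0,0,0,0,0.12],[0,0,0,0,0,0.24],[0,0,0,0,0,0.36],[0,0,0,0,0,0.48],[0,0,0,0,0,0.6],[0,0,0,0,0,0.72]]' && python3 -m jog '[[0,0,0,0,0,0.12],[0,0,0,0,0,0.24],[0,0,0,0,0,0.36],[0,0,0,0,0,0.48],[0,0,0,0,0,0.6],[0,0,0,0,0,0.69],[0,0,0,0,0,0.69],[0,0,0,0,0,0.69]]'; python3 -c "
from h import *
go(D17+N*.011,tool(np.radians(-45)));print(ctrl.get_obs()['qpos'])"
```

```text
time_s: 3.3
ee_pos: [0.4324, -0.0568, 0.2587]
eef_rot: [-3.117, -0.262, -0.25]
force: [-1.0, -10.8, 4.4]
grip_width: 0.012
grip_force: 12.0
time_s: 4.1
ee_pos: [0.4323, -0.057, 0.2587]
eef_rot: [-2.956, -0.187, -0.95]
force: [-4.7, -12.4, 4.5]
grip_width: 0.0117
grip_force: 12.0
row [-0.096, -0.057, 0.153, 0.001, -0.002, 0.003] n 0.037892667982599194 t 4.1 TCP [ 0.4325 -0.0559  0.2571]
[-0.2176  0.2112  2.0246  0.0262  0.6438  2.2666]
```

```bash
python3 -m jog '[[0,0,0,0,0,0],[0,0,0,0,0,0],[0,0,-0.5,0,0,0],[0,0,-2,0,0,0],[0,0,-5,0,0,0],[0,0,-10,0,0,0],[0,0,-12,0,0,0]]' 40
python3 -c "
from h import *
# next: above the cooker key
x=np.array([0,1,0.]);x=np.array([.02,1,0]);x/=np.linalg.norm(x);z=np.array([0,0,-1.])
go([.473,.276,.17],np.c_[x,np.cross(z,x),z])"
```

```text
time_s: 4.8
ee_pos: [0.4009, -0.0513, 0.3779]
eef_rot: [-2.952, -0.188, -0.95]
force: [-0.0, -1.2, -0.5]
grip_width: 0.0376
grip_force: 0.0
row [-22.536, -24.746, 3.235, 0.155, -0.312, -2.464] n 16.590028861671993 t 4.8 TCP [0.473  0.276  0.3504]
```

```bash
python3 -m jog '[[-22.5,-24.7,3,0.155,-0.312,-2.464],[-22.5,-24.7,3,0.155,-0.312,-2.464],[-22.5,-24.7,3,0.155,-0.312,-2.464],[-22.5,-24.7,3,0.155,-0.312,-2.464],[-22.5,-24.7,3,0.155,-0.312,-2.464],[-22.5,-24.7,3,0.155,-0.312,-2.464],[-22.5,-24.7,3,0.155,-0.312,-2.464],[-22.5,-24.7,3,0.155,-0.312,-2.464]]'
python3 - <<'E'
from h import *
x=np.array([.023,1,0]);x/=np.linalg.norm(x);z=np.array([0,0,-1.])
go([.474,.2769,.15],np.c_[x,np.cross(z,x),z])
E
```

```text
time_s: 5.6
ee_pos: [0.4727, 0.2787, 0.3483]
eef_rot: [-3.11, -0.161, 0.279]
force: [1.0, -1.1, -0.0]
grip_width: 0.0379
grip_force: 0.0
row [-0.209, 0.271, 1.769, 0.075, -0.159, -1.264] n 8.50495967470892 t 5.6 TCP [0.474  0.2769 0.3304]
```

```bash
python3 -m jog '[[-0.2,0.27,1.77,0.075,-0.159,-1.264],[-0.2,0.27,1.77,0.075,-0.159,-1.264],[-0.2,0.27,1.77,0.075,-0.159,-1.264],[-0.2,0.27,1.77,0.075,-0.159,-1.264],[-0.2,0.27,1.77,0.075,-0.159,-1.264],[-0.2,0.27,1.77,0.075,-0.159,-1.264],[-0.2,0.27,1.77,0.075,-0.159,-1.264],[-0.2,0.27,1.77,0.075,-0.159,-1.264]]' && python3 -m jog '[[0,0,0,0,0,-0.13],[0,0,0,0,0,-0.13]]'
python3 - <<'E'
from h import *
x=np.array([.023,1,0]);x/=np.linalg.norm(x);z=np.array([0,0,-1.])
go([.474,.2769,.064],np.c_[x,np.cross(z,x),z])
T=ctrl.camera("top");S=ctrl.camera("scene")
a=cv2.resize(T["img"][190:300,150:260],(400,400),interpolation=2);b=cv2.resize(S["img"][220:340,230:350],(400,400),interpolation=2)
cv2.imwrite("pics/k1.png",np.hstack([a,b]))
# dial check
hs=cv2.cvtColor(T["img"],cv2.COLOR_BGR2HSV);p0=np.array([.4799,-.1109,.056])
dk=hs[235:275,335:380,2]<90
c,ar,cn=blob(hs[...,2]<90,335,235,380,275);hull=cv2.fillPoly(np.zeros(hs.shape[:2],np.uint8),[cv2.convexHull(cn)],1)
m=(cv2.erode(hull,np.ones((3,3)))>0)&(hs[...,2]>110);ys,xs=np.nonzero(m);w=hs[ys,xs,2].astype(float)
p=(np.average(xs,weights=w),np.average(ys,weights=w));Q=PAN.T@(onplane(T,p,p0+.025*N,N)-p0)-PAN.T@(onplane(T,c,p0+.012*N,N)-p0)
print(c,ar,p,len(xs),"minutes",30-np.degrees(np.arctan2(Q[1],Q[0]))/4.5)
cv2.imwrite("pics/dd.png",cv2.resize(T["img"][210:300,320:440],(600,450),interpolation=2))
E
```

```text
time_s: 6.4
ee_pos: [0.4741, 0.2735, 0.3312]
eef_rot: [3.137, -0.01, 1.469]
force: [0.3, 0.2, -0.3]
grip_width: 0.0377
grip_force: 0.0
time_s: 6.6
ee_pos: [0.4741, 0.2736, 0.3312]
eef_rot: [3.136, -0.01, 1.595]
force: [0.1, 0.0, -0.5]
grip_width: 0.0377
grip_force: 0.0
row [0.252, -0.058, 8.681, 0.006, -0.01, 0.047] n 1.7369233050288626 t 6.6 TCP [0.474  0.2769 0.2444]
[356.6279 253.7907] 258 (np.float64(361.91724702990575), np.float64(251.96968455551004)) 14 minutes 41.72497465679815
```

View pics/k1.png

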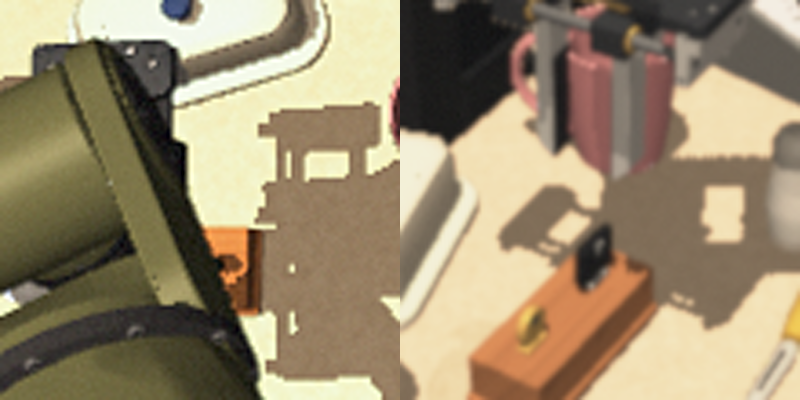

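View pics/dd.png

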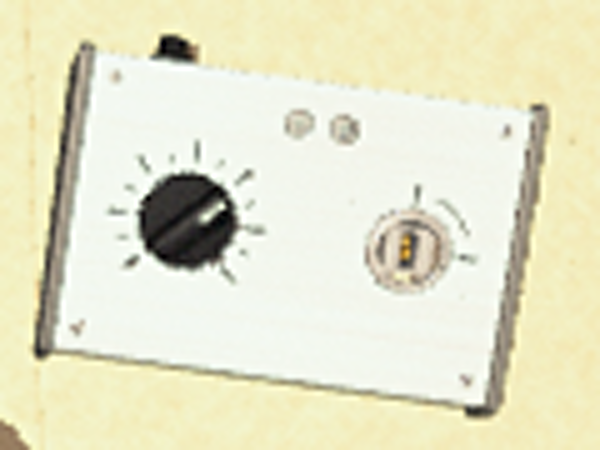

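Key view: the gripper hangs over the block, with the cooker key at about (593,255) on its right end. Dial view: the pointer (213,209) aims near the 40 mark (245,177). I'll check that angle numerically using the white line's axis and the bar's edge gradients.

```bash
python3 - <<'E'
from h import *
T=ctrl.camera("top");p0=np.array([.4799,-.1109,.056])
g=cv2.cvtColor(T["img"],cv2.COLOR_BGR2GRAY).astype(np.float32)
# rectify the panel-parallel plane 18..25 mm up: 0.25 mm per px, x up
def rect(h,c,r=30,s=4):
    k=np.array([[-r,-r],[-r,r],[r,r],[r,-r]])/1000.
    src=np.float32([proj(T,p0+h*N+PAN[:,:2]@(c+np.array(v))) for v in ((r/1e3,r/1e3),(r/1e3,-r/1e3),(-r/1e3,-r/1e3),(-r/1e3,r/1e3))])
    dst=np.float32([[0,0],[2*r*s,0],[2*r*s,2*r*s],[0,2*r*s]])
    return cv2.warpPerspective(g,cv2.getPerspectiveTransform(src,dst),(2*r*s,2*r*s),flags=cv2.INTER_CUBIC)
c=(PAN.T@(D17-p0))[:2]
I=rect(.025,c);yy,xx=np.mgrid[:240,:240]-120.;rr=np.hypot(xx,yy)
# white line PCA
m=(I>100)&(rr<62);m=m.astype(np.uint8);n,l,st,ce=cv2.connectedComponentsWithStats(m)
for i in range(1,n):
    if st[i,4]>60:
        s=l==i;w=(I-90)*s;w/=w.sum();mx,my=(w*xx).sum(),(w*yy).sum();C=np.array([[(w*(xx-mx)**2).sum(),(w*(xx-mx)*(yy-my)).sum()],[0,(w*(yy-my)**2).sum()]]);C[1,0]=C[0,1]
        a=.5*np.arctan2(2*C[0,1],C[0,0]-C[1,1]);print("white",st[i,4],mx/4,my/4,"pca ang above right",-np.degrees(a),"minutes",30+(90+np.degrees(a))/4.5,np.linalg.eigvalsh(C))
# structure tensor in the disc
gx=cv2.Sobel(I,5,1,0);gy=cv2.Sobel(I,5,0,1);k=(rr<52)&(I<90)
a=.5*np.arctan2(2*(gx*gy)[k].sum(),(gx**2-gy**2)[k].sum());print("bar ang",-np.degrees(a)+90,-np.degrees(a), "minutes", 30+(90-(-np.degrees(a)+90)%180)/4.5)
# marks on the panel plane: angle histogram of dark at radius 24..30 mm
J=rect(0,c,40);yy,xx=np.mgrid[:320,:320]-160.;
d=cv2.GaussianBlur(J,(0,0),25)-J;d=((J<170)&(np.hypot(xx,yy)>26*4)&(np.hypot(xx,yy)<35*4)).astype(np.uint8)
n,l,st,ce=cv2.connectedComponentsWithStats(d)
for i in range(1,n):
    if st[i,4]>25: v=ce[i]-160;print("mark r",np.hypot(*v)/4,"cw from back deg",np.degrees(np.arctan2(v[0],-v[1])),st[i,4], v/4)
E
```

```text
white 865 7.385977339883539 -6.862721638171934 pca ang above right 46.01417738270608 minutes 39.77462724828754 [ 20.8943 131.992 ]
bar ang 43.88633 -46.11367 minutes 40.247482
mark r 30.928562874666433 cw from back deg 1.8247599182209795 198 [  0.9848 -30.9129]
mark r 31.000121050623054 cw from back deg -44.32489402838353 151 [-21.6606 -22.1772]
mark r 32.43044133218048 cw from back deg 46.630511655360685 200 [ 23.575 -22.27 ]
mark r 30.85114550886537 cw from back deg -91.58874603676723 140 [-30.8393   0.8554]
mark r 32.87047136941594 cw from back deg 92.34164546219914 129 [32.843  1.343]
mark r 30.54240002707713 cw from back deg -136.43827797957516 303 [-21.0479  22.132 ]
mark r 31.004668647786417 cw from back deg 135.57312972818897 171 [21.7032 22.1418]
```

The dial reads 39.8 to 40.2, and the scale marks put its axis 1 mm further right. Now for the key.

```bash
python3 -m jog '[[0.25,-0.06,3,0.006,-0.01,0.047],[0.25,-0.06,6,0.006,-0.01,0.047],[0.25,-0.06,7.7,0.006,-0.01,0.047],[0.25,-0.06,8.3,0.006,-0.01,0.047],[0.25,-0.06,8.65,0.006,-0.01,0.047],[0.25,-0.06,8.65,0.006,-0.01,0.047]]' && python3 -m jog '[[0,0,0,0,0,0],[0,0,0,0,0,0],[0,0,0,0,0,0],[0,0,0,0,0,0],[0,0,0,0,0,0]]' 0 5
python3 - <<'E'
from h import *
x=np.array([.023,1,0]);x/=np.linalg.norm(x);z=np.array([0,0,-1.])
go([.474,.2769,.064],np.c_[x,np.cross(z,x),z])
T=ctrl.camera("top");p0=np.array([.4799,-.1109,.056])
hs=cv2.cvtColor(T["img"],cv2.COLOR_BGR2HSV)
for p in ((417,190),(468,258),(405,248)):
    u=(320+(p[0]+.5)/5-.5,210+(p[1]+.5)/5-.5);print(p,(PAN.T@(onplane(T,u,p0,N)-p0))*1000)
print((PAN.T@(onplane(T,(402.3,259),p0+.003*N,N)-p0))*1000,(PAN.T@(D17-p0))*1000)
g=cv2.cvtColor(T["img"],cv2.COLOR_BGR2GRAY);print(g[246:272,390:416])
E
```

```text
time_s: 7.35
ee_pos: [0.4743, 0.2768, 0.245]
eef_rot: [3.141, 0.0, 1.545]
force: [0.1, -0.5, 0.4]
grip_width: 0.0376
grip_force: 0.0
time_s: 7.85
ee_pos: [0.4742, 0.2767, 0.2448]
eef_rot: [3.141, 0.0, 1.546]
force: [-0.3, 0.5, 2.0]
grip_width: 0.0092
grip_force: 5.0
row [0.015, -0.023, 0.036, 0.0, 0.0, -0.002] n 0.013866989057336828 t 7.85 TCP [0.474  0.2769 0.2444]
(417, 190) [ 24.7921 -53.2378   0.    ]
(468, 258) [ -2.5991 -80.3359   0.    ]
(405, 248) [ -1.7342 -51.8238   0.    ]
[ -0.395  -54.8973   3.    ] [-1.1217 47.3011 17.1027]
[[244 244 244 244 244 244 245 243 244 243 244 245 244 237 244 245 245 244
  245 244 245 244 244 243 244 243]
 [243 244 245 244 244 244 244 244 244 245 245 246 238 144 220 245 245 244
  244 243 245 245 245 244 245 245]
 [245 243 245 245 244 244 245 244 243 244 244 246 238 119 235 246 245 246
  245 245 245 245 244 244 245 244]
 [241 245 244 244 245 243 244 244 244 245 245 248 239 150 251 246 244 241
  237 241 245 245 245 244 244 245]
 [234 245 244 244 244 244 244 245 244 244 245 245 235 188 250 247 241 214
  180 211 243 246 245 244 245 244]
 [245 245 2
[... 1578 characters left out ...]
49 225 209
  227 247 246 244 245 244 245 244]
 [245 245 245 245 240 168 198 198 203 161 187 214 157 135 175 223 196 235
  247 244 245 245 244 246 245 245]
 [244 244 244 245 247 246 214 181 203 198 208 212 218 213 200 226 220 247
  246 244 245 243 244 244 243 243]
 [243 245 244 243 244 246 247 246 227 207 208 214 210 226 219 249 249 246
  245 245 244 244 240 242 245 244]
 [244 244 243 243 243 242 243 245 246 247 246 247 247 246 246 245 246 245
  245 245 246 243 234 245 245 244]
 [244 244 244 244 244 244 244 244 244 243 243 244 244 243 243 243 244 243
  243 243 243 244 243 244 244 244]
 [243 244 244 244 244 243 245 244 244 245 244 243 243 243 243 243 244 243
  243 242 241 243 242 242 243 242]]
```

```bash
python3 -m jog '[[0,0,0,0,0,0],[0,0,0,0,0,0],[0,0,-1,0,0,0],[0,0,-2.5,0,0,0],[0,0,-4,0,0,0],[0,0,-8,0,0,0],[0,0,-12,0,0,0]]' - 40
cat >> h.py <<'E'
P0=np.array([.4799,-.1109,.056])
K=P0+PAN@[-.002,-.0534,.0015]
E
python3 - <<'E'
from h import *
# tip 40 mm above the mouth: grasp = mouth + 40+49+5
go(K+N*.094,tool(np.pi));print(K)
E
```

```text
time_s: 8.6
ee_pos: [0.4739, 0.2766, 0.3658]
eef_rot: [-3.14, 0.001, 1.546]
force: [-0.3, 0.2, 0.2]
grip_width: 0.0088
grip_force: 40.0
row [-43.106, -6.372, 4.44, -0.191, -0.215, -1.437] n 9.767447238920866 t 8.6 TCP [ 0.3994 -0.1527  0.322 ]
[ 0.4696 -0.1634  0.0569]
```

```bash
python3 -m jog '[[-43.1,-6.4,0,-0.191,-0.215,-1.437],[-43.1,-6.4,0,-0.191,-0.215,-1.437],[-43.1,-6.4,0,-0.191,-0.215,-1.437],[-43.1,-6.4,0,-0.191,-0.215,-1.437],[-43.1,-6.4,0,-0.191,-0.215,-1.437],[-43.1,-6.4,0,-0.191,-0.215,-1.437],[-43.1,-6.4,0,-0.191,-0.215,-1.437],[-43.1,-6.4,0,-0.191,-0.215,-1.437]]' && python3 -m jog '[[0,0,0,0,0,-0.15]]' >/dev/null
python3 - <<'E'
from h import *
go(K+N*.094,tool(np.pi))
E
```

```text
time_s: 9.4
ee_pos: [0.4142, -0.0731, 0.3653]
eef_rot: [3.099, 0.194, 2.588]
force: [1.0, 0.4, -0.5]
grip_width: 0.0086
grip_force: 40.0
row [-0.836, -7.815, 4.477, -0.045, -0.062, -0.248] n 1.809114494155475 t 9.5 TCP [ 0.3994 -0.1527  0.322 ]
```

```bash
python3 -m jog '[[-0.84,-7.8,4.48,-0.045,-0.062,-0.248],[-0.84,-7.8,4.48,-0.045,-0.062,-0.248],[-0.84,-7.8,4.48,-0.045,-0.062,-0.248],[-0.84,-7.8,4.48,-0.045,-0.062,-0.248],[-0.84,-7.8,4.48,-0.045,-0.062,-0.248]]'
python3 - <<'E'
from h import *
go(K+N*.094,tool(np.pi))
T=ctrl.camera("top");S=ctrl.camera("scene")
a=cv2.resize(T["img"][220:300,360:440],(400,400),interpolation=2);b=cv2.resize(S["img"][150:230,340:420],(400,400),interpolation=2)
cv2.imwrite("pics/ins.png",np.hstack([a,b]))
for h in (0,.04,.044,.07): print(h,proj(S,K+N*h),proj(T,K+N*h), (proj(S,K+N*h)-[340,150])*5+[400,0])
E
```

```text
time_s: 10.0
ee_pos: [0.4003, -0.1494, 0.3218]
eef_rot: [3.14, 0.26, 2.989]
force: [0.5, 0.1, 0.1]
grip_width: 0.009
grip_force: 40.0
row [0.033, -0.348, -0.023, 0.001, -0.002, -0.003] n 0.07004062735309471 t 10.0 TCP [ 0.3994 -0.1527  0.322 ]
0 [378.3437 205.2935] [401.4038 259.5137] [591.7184 276.4676]
0.04 [382.9477 193.8069] [404.784  262.4966] [614.7385 219.0344]
0.044 [383.4183 192.6327] [405.1371 262.8081] [617.0917 213.1633]
0.07 [386.5245 184.8831] [407.5034 264.8963] [632.6224 174.4154]
```

View pics/ins.png

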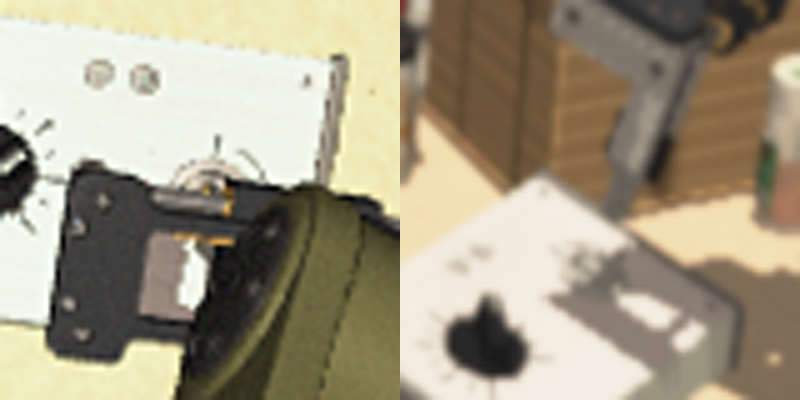

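The scene view shows the left finger at about (640,150) with the steel blade below it, its tip near (613,217). The keyway lies below at (592,270). I'll measure the blade against where it should be.

```bash
python3 - <<'E'
from h import *
S=ctrl.camera("scene");o=ctrl.get_obs();R=Ro.from_euler("xyz",o["eef_rot"]).as_matrix()
G=o["ee_pos"]+R[:,2]*ctrl.tcp_to_grasp
print("grasp in panel rel K mm",PAN.T@(G-K)*1000)
for z in (.054,.049,.044,.03):  # distances below grasp: tip, taper top, mid blade
    print(z,[proj(S,G+R[:,2]*z+R[:,0]*x).round(1).tolist() for x in (-.007,0,.007)])
g=cv2.cvtColor(S["img"],cv2.COLOR_BGR2GRAY);hs=cv2.cvtColor(S["img"],cv2.COLOR_BGR2HSV)
print("gray cols 376-393");[print(r,g[r,376:394],hs[r,376:394,1]) for r in range(184,200)]
E
```

```text
grasp in panel rel K mm [ 0.3888  4.1919 93.8544]
0.054 [[379.8, 193.0], [382.0, 194.4], [384.1, 195.8]]
0.049 [[380.4, 191.5], [382.5, 192.9], [384.7, 194.3]]
0.044 [[381.0, 190.0], [383.1, 191.4], [385.3, 192.9]]
0.03 [[382.6, 185.8], [384.8, 187.3], [387.0, 188.7]]
gray cols 376-393
184 [108 108 108 108 107 106 101  98 101 106 117 113  91  56  33  32  50  70] [128 132 130 130 128 115  81  46  36  38  39  36  37  30  15  71  98 120]
185 [108 110 109 109 108 109 104  98  96 100 102 100  82  53  35  41  57  76] [130 130 128 127 123 106  72  44  35  32  36  36  39  36  47  94 122 122]
186 [112 112 114 115 115 112 104  98  95  97  98  97  86  64  51  57  66  80] [124 124 123 121 117  95  60  37  33  35  37  42  57  83 100 105 121 121]
187 [119 117 117 117 116 111 101  98  97  97  96  96  95  85  75  69  73  82] [116 121 122 120 115  90  49  33  33  35  40  68  98 113 122 122 119 125]
188 [124 117 112 110 108 104  98  99  98 100  99  99 100  95  85  78  78  88] [ 94 112 122 124 108  76  44  34  33  36  55  98 120 125 125 124 121 127]
189 [134 124 114 109 109 103 100  98  98  98 101 109 
[... 792 characters left out ...]
60 76 82 78 73 69 69 69 67 66]
195 [238 238 237 237 233 220 194 171 167 177 195 212 220 223 224 224 223 223] [17 17 17 18 21 28 38 41 51 68 77 73 68 67 66 66 67 66]
196 [238 238 238 238 237 234 227 214 189 165 159 178 203 218 223 224 223 223] [17 17 17 17 18 19 23 34 42 50 69 82 79 71 66 66 67 67]
197 [234 235 236 237 237 237 236 232 218 182 149 134 156 192 215 221 223 223] [20 20 18 17 17 17 20 22 31 39 46 65 79 81 72 68 67 67]
198 [213 221 228 233 235 236 235 230 218 190 174 130 114 142 177 203 218 222] [31 27 22 20 20 19 19 23 30 39 39 44 63 75 81 79 71 67]
199 [193 205 217 217 218 229 225 202 179 162 160 131 109 108 125 156 192 214] [37 36 31 30 30 24 25 39 40 41 40 42 44 52 69 78 81 73]
```

```bash
python3 -m jog '[[0.08,-0.35,0,0.001,-0.002,-0.003],[0.08,-0.35,1.5,0.001,-0.002,-0.003],[0.08,-0.35,3,0.001,-0.002,-0.003],[0.08,-0.35,3.5,0.001,-0.002,-0.003],[0.08,-0.35,3.5,0.001,-0.002,-0.003],[0.08,-0.35,3.5,0.001,-0.002,-0.003]]'
cat >> h.py <<'E'
def st():
    o=ctrl.get_obs();R=Ro.from_euler("xyz",o["eef_rot"]).as_matrix();G=o["ee_pos"]+R[:,2]*ctrl.tcp_to_grasp
    print("tip mm in panel axes from mouth",PAN.T@(G-K)*1000-[0,0,54],"F panel",PAN.T@o["force"],"M",PAN.T@o["moment"],"grip",o["grip_width"],o["time_s"],"rot",(Ro.from_matrix(tool(np.pi).T@R)).as_rotvec())
E
python3 -c "
from h import *
st()"
```

```text
time_s: 10.75
ee_pos: [0.408, -0.1541, 0.2878]
eef_rot: [-3.141, 0.263, 2.994]
force: [0.9, -0.7, 0.2]
grip_width: 0.0085
grip_force: 40.0
tip mm in panel axes from mouth [-0.2784 -0.1466  4.7694] F panel [ 1.0155 -0.5775 -0.0482] M [ 0.0803  0.0888 -0.0716] grip 0.008544739328296021 10.75 rot [ 0.0003 -0.001  -0.0024]
```

```bash
python3 -m jog '[[0.02,0.02,0.2,0,0,0],[0.02,0.02,0.4,0,0,0],[0.02,0.02,0.6,0,0,0],[0.02,0.02,0.6,0,0,0]]'; python3 -c "
from h import *
st()"
```

```text
time_s: 11.15
ee_pos: [0.4092, -0.1542, 0.2813]
eef_rot: [-3.141, 0.262, 2.994]
force: [-0.3, 0.1, -0.7]
grip_width: 0.0089
grip_force: 40.0
tip mm in panel axes from mouth [-0.8702  0.026  -1.894 ] F panel [-0.4415  0.1014 -0.5737] M [ 0.0942 -0.0215  0.    ] grip 0.008864421978667379 11.15 rot [ 0.0001 -0.0003 -0.002 ]
```

```bash
python3 -m jog '[[0,0,0.1,0,0,0],[0,0,0.2,0,0,0],[0,0,0.3,0,0,0],[0,0,0.3,0,0,0]]'; python3 -c "
from h import *
st()"
```

```text
time_s: 11.55
ee_pos: [0.41, -0.1543, 0.2784]
eef_rot: [-3.141, 0.262, 2.994]
force: [-1.0, -0.4, 0.5]
grip_width: 0.009
grip_force: 40.0
tip mm in panel axes from mouth [-0.8366  0.0258 -4.8589] F panel [-0.7142 -0.5589  0.7254] M [0.0872 0.0238 0.0133] grip 0.008972429334508274 11.55 rot [ 0.0001 -0.0004 -0.0021]
```

```bash
python3 -m jog '[[0,0,0.1,0,0,0],[0,0,0.2,0,0,0],[0,0,0.3,0,0,0],[0,0,0.3,0,0,0]]'; python3 -c "
from h import *
st()"
```

```text
time_s: 11.95
ee_pos: [0.4109, -0.1545, 0.2758]
eef_rot: [-3.141, 0.263, 2.994]
force: [-1.1, 0.0, 3.7]
grip_width: 0.0087
grip_force: 40.0
tip mm in panel axes from mouth [-0.6344 -0.0542 -7.6451] F panel [-0.1265 -0.1433  3.8657] M [-0.0261  0.127  -0.0019] grip 0.008690376426510887 11.95 rot [ 0.0003 -0.0008 -0.0021]
```

```bash
python3 -m jog '[[0,0,0.1,0,0,0.12],[0,0,0.15,0,0,-0.02],[0,0,0.2,0,0,-0.12],[0,0,0.25,0,0,0.02],[0,0,0.3,0,0,0.12],[0,0,0.35,0,0,-0.02],[0,0,0.4,0,0,-0.12],[0,0,0.4,0,0,0]]'; python3 -c "
from h import *
st()"
```

```text
time_s: 12.75
ee_pos: [0.412, -0.155, 0.2721]
eef_rot: [-3.138, 0.264, 3.0]
force: [0.1, -3.3, 0.0]
grip_width: 0.0087
grip_force: 40.0
tip mm in panel axes from mouth [ -0.264   -0.5418 -11.4851] F panel [ 0.6006 -3.1968 -0.1244] M [-0.7856 -0.1424 -0.0347] grip 0.008689314269818173 12.75 rot [ 0.0012 -0.0018 -0.0081]
```

The key is in the slot and past the first pin. I'll keep wiggling it in.

```bash
python3 -m jog '[[0,-0.05,0.1,0,0,0.1],[0,-0.05,0.2,0,0,0],[0,-0.05,0.3,0,0,-0.12],[0,-0.05,0.4,0,0,0],[0,-0.05,0.5,0,0,0.12],[0,-0.05,0.6,0,0,-0.02],[0,-0.05,0.7,0,0,-0.12],[0,-0.05,0.7,0,0,0]]'; python3 -c "
from h import *
st()"
```

```text
time_s: 13.55
ee_pos: [0.4137, -0.1554, 0.2652]
eef_rot: [-3.139, 0.263, 3.0]
force: [0.7, 0.0, 0.8]
grip_width: 0.0083
grip_force: 40.0
tip mm in panel axes from mouth [ -0.447   -0.6177 -18.6284] F panel [0.8942 0.1241 0.548 ] M [-0.0168 -0.0842 -0.0598] grip 0.008348431680355942 13.55 rot [ 0.0005 -0.0013 -0.008 ]
```

```bash
python3 -m jog '[[0,0,0.1,0,0,0.1],[0,0,0.2,0,0,0],[0,0,0.3,0,0,-0.12],[0,0,0.4,0,0,0],[0,0,0.5,0,0,0.12],[0,0,0.6,0,0,-0.02],[0,0,0.7,0,0,-0.12],[0,0,0.7,0,0,0]]'; python3 -c "
from h import *
st()"
```

```text
time_s: 14.35
ee_pos: [0.4155, -0.1559, 0.2586]
eef_rot: [-3.139, 0.264, 3.0]
force: [0.5, -2.1, 1.5]
grip_width: 0.0087
grip_force: 40.0
tip mm in panel axes from mouth [ -0.2122  -0.8213 -25.4841] F panel [ 1.1449 -1.9945  1.211 ] M [-0.3251 -0.2329 -0.0586] grip 0.008660205775079522 14.35 rot [ 0.0008 -0.0019 -0.0081]
```

```bash
python3 -m jog '[[0,-0.02,0.1,0,0,0.1],[0,-0.02,0.2,0,0,0],[0,-0.02,0.3,0,0,-0.1],[0,-0.02,0.35,0,0,0.05],[0,-0.02,0.4,0,0,0],[0,-0.02,0.4,0,0,0]]'; python3 -c "
from h import *
st()"
```

```text
time_s: 14.95
ee_pos: [0.4165, -0.1562, 0.2546]
eef_rot: [-3.14, 0.263, 2.995]
force: [0.2, -2.4, 1.5]
grip_width: 0.0085
grip_force: 40.0
tip mm in panel axes from mouth [ -0.3599  -1.0065 -29.5419] F panel [ 0.9038 -2.3392  1.2755] M [-0.6751 -0.2034 -0.0565] grip 0.008520726602581888 14.95 rot [ 0.0008 -0.0015 -0.0032]
```

```bash
python3 -m jog '[[0,-0.02,0.05,0,0,0],[0,-0.02,0.1,0,0,0],[0,-0.02,0.15,0,0,0],[0,-0.02,0.15,0,0,0]]'; python3 -c "
from h import *
st()"
```

```text
time_s: 15.35
ee_pos: [0.4167, -0.1564, 0.2541]
eef_rot: [-3.141, 0.263, 2.993]
force: [-11.5, 0.5, 23.5]
grip_width: 0.0087
grip_force: 40.0
tip mm in panel axes from mouth [ -0.1841  -1.0763 -30.1151] F panel [-4.9586 -1.236  25.6337] M [-0.2202  1.2691 -0.0611] grip 0.00867050821572929 15.35 rot [ 0.0005 -0.0017 -0.0018]
```

The key is seated: depth is about 30 mm and there's a firm 25 N stop. I'll ease the push slightly, then turn it.

```bash
python3 -m jog '[[0,0,-0.03,0,0,0],[0,0,-0.03,0,0,0],[0,0,-0.03,0,0,0.12],[0,0,-0.03,0,0,0.24],[0,0,-0.03,0,0,0.36],[0,0,-0.03,0,0,0.48],[0,0,-0.03,0,0,0.6],[0,0,-0.03,0,0,0.72]]'; python3 -c "
from h import *
st()"
```

```text
time_s: 16.15
ee_pos: [0.4167, -0.1562, 0.2542]
eef_rot: [2.965, 0.197, 2.251]
force: [-10.6, 1.8, 19.6]
grip_width: 0.0084
grip_force: 40.0
tip mm in panel axes from mouth [ -0.2125  -0.9553 -29.984 ] F panel [-5.3089  0.2212 21.6696] M [0.0029 0.9315 0.0206] grip 0.008362389246615084 16.15 rot [-0.0002 -0.0018  0.723 ]
```

```bash
python3 -m jog '[[0,0,0,0,0,0.12],[0,0,0,0,0,0.24],[0,0,0,0,0,0.36],[0,0,0,0,0,0.48],[0,0,0,0,0,0.6],[0,0,0,0,0,0.72],[0,0,0,0,0,0.84],[0,0,0,0,0,0.84]]'; python3 -c "
from h import *
st()"
```

```text
time_s: 16.95
ee_pos: [0.4168, -0.1561, 0.2542]
eef_rot: [2.878, 0.002, 1.429]
force: [-8.3, 4.1, 19.7]
grip_width: 0.009
grip_force: 40.0
tip mm in panel axes from mouth [ -0.1685  -0.7726 -30.0026] F panel [-3.4079  2.8076 21.2831] M [0.3058 0.7995 0.1097] grip 0.00898716385933106 16.95 rot [-0.0012 -0.0015  1.5624]
```

```bash
python3 -m jog '[[0,0,0,0,0,0.08],[0,0,0,0,0,0.15],[0,0,0,0,0,0.15]]'; python3 -c "
from h import *
st()"; python3 -m jog '[[0,0,0,0,0,0.06],[0,0,0,0,0,0.06]]'; python3 - <<'E'
from h import *
st();print(ctrl.get_obs()['qpos'])
T=ctrl.camera("top");S=ctrl.camera("scene")
a=cv2.resize(T["img"][220:300,340:420],(400,400),interpolation=2);b=cv2.resize(S["img"][150:230,340:420],(400,400),interpolation=2)
cv2.imwrite("pics/end.png",np.hstack([a,b]))
E
```

```text
time_s: 17.25
ee_pos: [0.4168, -0.1561, 0.2543]
eef_rot: [2.88, -0.036, 1.286]
force: [-8.3, 3.2, 18.5]
grip_width: 0.0087
grip_force: 40.0
tip mm in panel axes from mouth [ -0.0691  -0.7769 -29.9901] F panel [-3.6103  1.9477 20.156 ] M [0.357  0.734  0.0801] grip 0.008672539324327017 17.25 rot [-0.0015 -0.0016  1.7107]
time_s: 17.45
ee_pos: [0.4169, -0.1562, 0.2543]
eef_rot: [2.882, -0.052, 1.228]
force: [-6.0, 3.1, 18.0]
grip_width: 0.0086
grip_force: 40.0
tip mm in panel axes from mouth [  0.1115  -0.8059 -29.9768] F panel [-1.4802  2.172  19.0113] M [0.5075 0.4192 0.1562] grip 0.00858769810589402 17.45 rot [-0.0019 -0.0019  1.7702]
[-0.4532  0.2384  2.0029  0.1286  0.6515 -0.1964]
```

View pics/end.png

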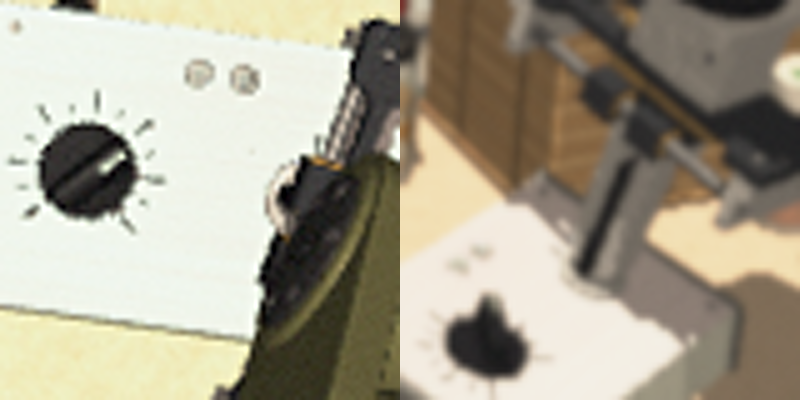

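The picture shows the dial still on 40 (pointer at (113,162)) and the key head gripped close to the collar at (590,270). I'll press a bit further against the stop to be sure.

```bash
for i in 1 2; do python3 -m jog '[[0,0,0,0,0,0.05],[0,0,0,0,0,0.05],[0,0,0,0,0,0.05]]'>/dev/null; python3 -c "
from h import *
st()"; done
```

```text
tip mm in panel axes from mouth [  0.1399  -0.8299 -29.9837] F panel [-0.7179  2.1086 18.4653] M [0.3536 0.3225 0.3576] grip 0.008831546733395024 17.85 rot [-0.0019 -0.0021  1.8178]
tip mm in panel axes from mouth [  0.1819  -0.8541 -29.9827] F panel [-0.9826  2.3464 18.2339] M [0.2878 0.2583 0.5816] grip 0.009027905002369059 18.15 rot [-0.002  -0.0023  1.8673]
```

The moment now climbs steeply to 0.58 N m, so the key is hard against the stop. I'll let it settle and hand in.

```bash
python3 -m jog '[[0,0,0,0,0,0],[0,0,0,0,0,0],[0,0,0,0,0,0],[0,0,0,0,0,0]]'; python3 -c "
from h import *
st();print(ctrl.hand_in())"
```

```text
time_s: 18.55
ee_pos: [0.417, -0.1562, 0.2543]
eef_rot: [2.888, -0.076, 1.134]
force: [-5.6, 3.2, 17.1]
grip_width: 0.0089
grip_force: 40.4
tip mm in panel axes from mouth [  0.2178  -0.8755 -29.9647] F panel [-1.3363  2.3812 18.108 ] M [0.2542 0.3269 0.5227] grip 0.008879806954705268 18.55 rot [-0.002  -0.0023  1.8673]
the job is handed in; nothing more can be done
None
```

Job handed in at 18.6 s, with no verdict returned: the dial measured 40 minutes, and the cooker key is fully home, turned clockwise to its stop and still gripped at 40 N.

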